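Close a dessert cup in the kiosk's lid press and keep the arm held down

TASK

Push the lid press's drawer, with the lidded dessert cup standing in it, fully home; then swing the arrest lever out from under the press arm, all the way round to its stop; then press the arm's handle down until the arm is level, so that its pad bears on the lid, and keep it there. Finish while still holding the handle down with the arm level: do not let go. Never force the arm well below level, keep the cup upright, and leave the other things on the counter where they are.

Things in the scene. Friction and masses are not known exactly. Their poses are not given: they have to be found in the camera images.
- press: fixed bench lid press; white base plate 150 (x) x 270 x 20 mm, hinge tower on its +y side, 205 mm tall. Origin on the counter (z = 0), right under the pad. Press frame, used for all offsets in this list: x points away from the robot at yaw 0 (the drawer slides home along +x), y left, z up; only yaw varies.
- drawer (a joint): drawer slide, m: 0 = pulled out towards the robot (start), 0.09 = fully home against its stop. About 2 N of friction, no spring; it stays where it is left.
- drawer_front (a point): centre of the outer (-x) face of the drawer's upright front panel, 44 mm above the counter, 110 mm to -x of the nest. Panel 124 mm wide (y), 10 mm thick, from 17 to 72 mm above the counter. Push it along the press's +x.
- drawer_nest (a point): centre of the cup's nest on the drawer's floor (30 mm above the counter): a grey ring of inner radius 31 mm and 16 mm tall. It lies under the pad (press origin) when the drawer is home.
- cup: white paper dessert cup with its lid on, 88 mm tall, 53 mm diameter at the foot, 72 mm at the lid, about 0.18 kg, loose; starts upright in the drawer's nest and rides with it. Origin at the centre of its underside, z up. Lid top 118 mm above the counter.
- arrest (a joint): arrest lever, rad; flat steel lever on a vertical post at press x -50, y -90 mm. 0 = tongue (to +x) under the arm, blocking it, peg to -x (starts at 0 to 0.1); grows clockwise seen from above; 1.35 = stop, peg round on the +y side, arm free (clear above about 1.1). 0.08 Nm friction, no spring: it stays where left.
- arrest_peg (a point): centre of the top of the lever's upright black peg: 16 mm diameter, standing 44 mm above the lever's flat bar, 70 mm from the lever's axis; its top is 277 mm and its foot 233 mm above the counter.
- press_hinge (a joint): press arm hinge, rad: 0 = fully raised by its spring, 0.35 rad above level (start); 0.35 = level; grows as the handle is pressed down; 0.5 = bottom stop. The spring always lifts it back up: at the handle about 2.5 N when raised, 7 N at level with the cup under the pad.
- press_arm: sprung press arm: aluminium bar 30 mm wide (press x), 24 mm thick, 300 mm long, from its hinge pin to the press's -y, over the drawer, with the handle on its free end. Origin: centre of the hinge pin, at press x 0, y +120, z 175 mm; own -y axis runs along the bar to the handle, own z is up when level.
- handle_top (a point): centre of the top face of the arm's black block handle, which is 90 (press x) x 62 (along the arm) x 22 mm; this point is 330 mm along the arm from the pin and 11 mm above the arm's mid-plane: 186 mm above the counter when level (then at press x 0, y -210 mm), about 298 mm when raised. Press here from above.
- pad: round rubber pad of 64 mm diameter under the middle of the arm, on a 0.6 N/mm spring plunger in the arm (30 mm stroke). Origin at the centre of its lower face. It meets the lid shortly before the arm is level; at level it is pushed in about 8 mm and bears on the lid with about 6 N.
- sauce_dark: bystander, to be left alone: dark sauce bottle, 56 mm diameter, 170 mm tall; origin at the centre of its underside
- sauce_amber: bystander, to be left alone: amber sauce bottle, 56 mm diameter, 160 mm tall; origin at the centre of its underside
- tub_small: bystander, to be left alone: small clear open tub, 66 mm diameter, 30 mm tall; origin at the centre of its underside
- spare_cup: bystander, to be left alone: spare white paper cup without lid, 70 mm diameter, 85 mm tall; origin at the centre of its underside
- topping_box: bystander, to be left alone: clear box with white lid, 168 x 118 x 65 mm; origin at the centre of its underside
- banana: bystander, to be left alone: banana lying on the cutting board, about 170 mm long, 32 mm thick; origin at the centre of its underside
- spatula: bystander, to be left alone: black-handled steel spatula lying flat on the counter along its own x axis; origin at the centre of its underside
Things that resemble listed ones, but are neither listed nor needed, are in the scene too. What is shaped like the cup but turquoise or yellow is not meant.

How it is judged:
On the way, in this order (a step that is already met when the one before it is completed fails the run):
1. the drawer is fully home with the cup standing in its nest, the arrest lever not yet swung (value of joint drawer above 0.084 m and horizontal distance between cup and drawer_nest below 0.012 m and z of cup in the frame of drawer_nest below 0.012 m and angle between cup's own z axis and vertical below 0.15 rad and value of joint arrest below 0.6 rad), for 0.2 s.
2. the arrest lever is swung clear of the arm, the drawer still home and the arm not yet pressed down (value of joint drawer above 0.084 m and value of joint arrest above 1.15 rad and value of joint press_hinge below 0.15 rad), for 0.2 s.
3. the arm is pressed level by its handle, with the pad bearing on the cup's lid (value of joint drawer above 0.084 m and value of joint press_hinge between 0.29 and 0.41 rad and horizontal distance between the grasp point and handle_top below 0.08 m and (contact force between press_arm and the fingers above 2 N or contact force between press_arm and the arm above 2 N) and contact force between pad and cup above 1.5 N), for 0.3 s.
At the end, for the whole second after the job is handed in: Drawer within 6 mm of home, cup upright in its nest (12 mm), arrest lever over 1.15 rad, and the robot pressing the handle (over 2 N, grasp point within 80 mm of its middle in plan) with the arm still, within 0.06 rad of level, and the pad on the lid with over 1.5 N (all of step 3 and horizontal distance between cup and drawer_nest below 0.012 m and z of cup in the frame of drawer_nest below 0.012 m and angle between cup's own z axis and vertical below 0.15 rad and value of joint arrest above 1.15 rad and velocity of joint press_hinge between -0.1 and 0.1 rad/s); the arm keeps its last pose, push and grip.
It fails at once if the press arm is forced more than 0.1 rad below level (value of joint press_hinge above 0.45 rad).
It fails at once if the cup tips over (angle between cup's own z axis and vertical above 0.35 rad).
It fails at once if one of the other things on the counter is moved more than 30 mm (distance of any of sauce_dark, sauce_amber, tub_small, spare_cup, topping_box, banana, spatula from where it was at the start of the episode above 0.03 m).
It also fails if it takes over 51 s, if anything falls off the work surface, if the arm or the gripper's body presses on something with over 40 N, if the wrist force passes 120 N, or if a joint passes its speed limit or range.

ROBOT

A 7-joint arm with a two-finger parallel gripper is mounted at the origin on the work surface. World frame = base frame: x ahead of the robot, y to its left, z up, the work surface at z = 0. Lengths are in m, angles in rad, forces in N, time in s.
With the tool pointing down it reaches from about 0.4 to 0.85 m from the base axis. Payload 4.5 kg.
Tool frame: the origin (TCP) lies on the centre line of the jaws, within the pads' length; the fingertips stand 11 mm ahead of it and the grasp point (between the pads) lies 8 mm behind it; z points along the fingers, x is the direction in which the jaws open and shut, and the axes are right-handed (so a half turn about z gives the same grasp; the last joint's range is limited). The gripper opens to 88 mm and grips with 3 to 60 N. Pads are 18 mm wide; open, the fingers measure 123 mm over their backs; the gripper's body (75 mm by 187 mm) begins 45 mm behind the grasp point.
Start: joints at [1.249, 0.689, -0.195, 1.565, 0.157, 0.902, -0.215], TCP at [0.218, -0.586, 0.25] pointing down, gripper open.
Joint ranges: [-3.01, 3.01], [-0.46, 2.08], [-1.47, 1.51], [0.13, 2.56], [-1, 4.14], [0.04, 2.09], [-2.66, 2.66]. Speed limits (rad/s): [2.57, 2.57, 3.14, 3.14, 3.14, 3.14, 3.14].

INTERFACE

Orientations are given as a unit quaternion [x, y, z, w].
In Python, from plant import r, vision, order, nets gives the robot as it stands.
- The arm moves only by the tool send_rows, never from a script. Its argument "series" is a list of rows, each an object with "delta_pos": the shift along the tool's x, y, z in cm, a list of three; "turn": the turn about the tool's z in degrees; "jaw": the closure, from 0 (fully open) to 1 (shut). In form: [{"delta_pos": [x, y, z], "turn": turn, "jaw": jaw}, ...]. A call has 1 to 8 rows; each row is the pose to reach, as a shift and turn from the pose commanded when the call began, along the tool's axes at that moment; what a row does not reach only later rows make up. A row lasts 1/12 s, in which the tool goes at most 41.7 mm and 7.16 degrees, less where a joint would pass 70% of its speed; a pose out of reach is approached as far as the arm can. A call with a gripper value outside its range is refused whole. The fingers move at their own pace and stop on an object; "force" is the grip in N (left out, the last holds). Time passes only in rows, so rows that repeat a pose let the fingers close. It gives the time, the measured TCP pose, the force and the opening at its end, in the units of the state.
- r.get_state(): the state, without advancing time (a new reading comes with each control period).
- vision.snapshot(name): name is "side" or "top"; returns the picture (480x640x3 uint8, blue, green, red); there is no depth.
- vision.camera_params(name): a dict with "intrinsics" (3x3 intrinsics, pixels), "extrinsics" (4x4, takes a point from world to camera coordinates). Camera axes: x right, y down, z forward; pixel columns grow to the right and rows downward; lengths in m; the calibration is good to about 2 mm. A picture is of the moment at which its call begins. camera_params takes no time and is no camera call.
- order.finish_job(): hands the job in, once; it reports no verdict.
Trained networks look in the newest picture that a camera, given by its name, has taken for a name from the list of things; names that differ only in an ending like _2 or _b are one class to them, and where a whole thing is asked for, a point or a joint stands for the part that bears it (a point fixed in the world has none). Each returns a list of dicts, best first, with "score" (0 to 1); they miss things now and then, are a little off and sometimes report something else, mostly with a low value. They report only what shows in the picture. A call takes as long as a camera call. They do not tell look-alikes from the thing itself.
- nets.boxes_of(camera, label): "location" ([row, column] as shares, 0 to 1, of the picture: columns of its width, rows of its height, amid what is visible of it).
- nets.trace(camera, label): "region" (480x640 bool, what is visible of it) and "location" ([row, column] as shares, 0 to 1, of the picture: columns of its width, rows of its height, amid what is visible of it).
The state is a dict: "clock": time; "q": joint angles; "qd": joint speeds; "joint_torque": joint torques, N m; "tool_pos": TCP position; "eef_rot": TCP orientation; "contact_force": force on the tool from outside, world axes, zero at the start; "moment": the same for the moment, N m; "opening": opening from 0.0 (shut) to 1.0 (fully open).
Only numpy, scipy, OpenCV 4.12 (cv2) and the standard library are available. Lean on these libraries where they do the work, as an engineer would, in place of code of your own. Each camera call takes 0.05 s, during which the arm holds its last target.

## Working session

There is one attempt and no reset: what is moved stays moved. The work goes in short steps, Python scripts to look and compute and a tool call to move; the robot and the scene stay as the last step left them, time stands still between calls to the robot, and variables do not carry over. Pictures are saved under pics/ and viewed, and the job is handed in when it is done.

Besides the shell and the picture viewer there is one more tool, called after "Request:" as name([rows], argument=value, ...), one row to a line, values as JSON. send_rows: Moves the arm, as the interface text tells. Its arguments: {"type":"object","properties":{"series":{"type":"array"},"force":{"type":"number"}},"required":["series"]}

```bash
ls; mkdir -p pics
cat > h.py <<'E'
import numpy as np,cv2
from plant import r,vision,order,nets
def P(n):
    c=vision.camera_params(n);K=np.array(c["intrinsics"]);E=np.array(c["extrinsics"]);return K,E
def proj(n,X):
    K,E=P(n);p=E[:3,:3]@np.array(X)+E[:3,3];p=K@p;return p[:2]/p[2]
def ray(n,uv):
    K,E=P(n);d=E[:3,:3].T@np.linalg.inv(K)@np.array([uv[0],uv[1],1.]);o=-E[:3,:3].T@E[:3,3];return o,d/np.linalg.norm(d)
def atz(n,uv,z):
    o,d=ray(n,uv);return o+d*(z-o[2])/d[2]
def tri(a,b):
    A,B=np.zeros((3,3)),np.zeros(3);L=[]
    for n,uv in(a,b):
        o,d=ray(n,uv);M=np.eye(3)-np.outer(d,d);A+=M;B+=M@o;L.append((o,d))
    x=np.linalg.solve(A,B);return x,[np.linalg.norm(np.cross(x-o,d)) for o,d in L]
E
python3 - <<'E'
from h import *
for n in("side","top"):
    cv2.imwrite(f"pics/{n}0.png",vision.snapshot(n)); K,E=P(n);print(n,K[0,0],-E[:3,:3].T@E[:3,3],E[2,:3])
s=r.get_state();print(s)
for n in("side","top"):
  for l in("drawer_front","drawer_nest","cup","arrest_peg","handle_top","press_arm","pad","press"):
    print(n,l,[(round(d["score"],2),round(d["location"][1]*640),round(d["location"][0]*480)) for d in nets.boxes_of(n,l)[:4]])
E
```

```text
pics
side 505.32067285853935 [-0.04415783  0.92996112  1.0573154 ] [ 0.408736   -0.66094935 -0.62934954]
top 433.2971323658669 [0.45683011 0.00597536 1.23458998] [ 0.08384368  0.0061106  -0.99646018]
{'clock': 0.1, 'q': array([ 1.24881071,  0.68986327, -0.19453735,  1.5662252 ,  0.15731158,
        0.90248366, -0.21508459]), 'qd': array([-1.33295576e-03, -8.96117890e-04, -6.69709233e-04, -4.13162307e-03,
        5.95647458e-04,  1.69113545e-03, -9.90785665e-05]), 'joint_torque': array([-2.23217372e-03, -5.28495455e+01, -1.27077140e+00, -1.53835845e+01,
       -5.24797349e-02,  1.99503069e-03,  5.20469086e-05]), 'tool_pos': array([ 0.21748559, -0.58536888,  0.2490176 ]), 'eef_rot': array([ 8.21105819e-01, -5.70775442e-01, -6.82524505e-04, -4.04431541e-04]), 'contact_force': array([-0.47299033, -0.35920782, -0.05905549]), 'moment': array([ 0.01638795, -0.01880442,  0.00816637]), 'opening': 1.0006870935116319}
side drawer_front [(0.74, 352, 268), (0.71, 318, 305)]
side drawer_nest [(0.68, 379, 194)]
side cup [(0.93, 303, 281), (0.77, 324, 342), (0.66, 247, 241)]
side arrest_peg [(0.55, 318, 219), (0.53, 283, 223)]
side handle_top [(0.8, 283, 224)]
side press_arm [(0.59, 282, 225), (0.39, 351, 267)]
side pad []
side press [(0.58, 282, 281)]
top drawer_front [(0.57, 272, 266)]
top drawer_nest [(0.57, 273, 266), (0.22, 126, 316)]
top cup [(0.94, 268, 244), (0.73, 297, 160), (0.7, 223, 301), (0.69, 298, 316)]
top arrest_peg [(0.75, 301, 235)]
top handle_top [(0.71, 302, 203), (0.45, 301, 233)]
top press_arm [(0.61, 304, 205)]
top pad [(0.85, 269, 214), (0.64, 271, 265), (0.59, 267, 247)]
top press [(0.8, 276, 217)]
```

View pics/side0.png

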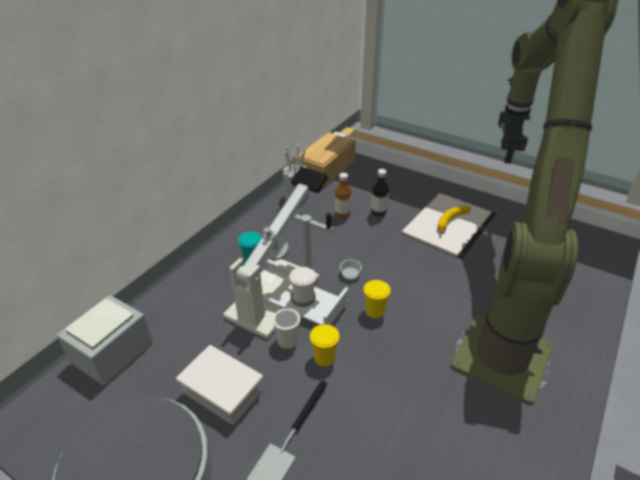

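View pics/top0.png

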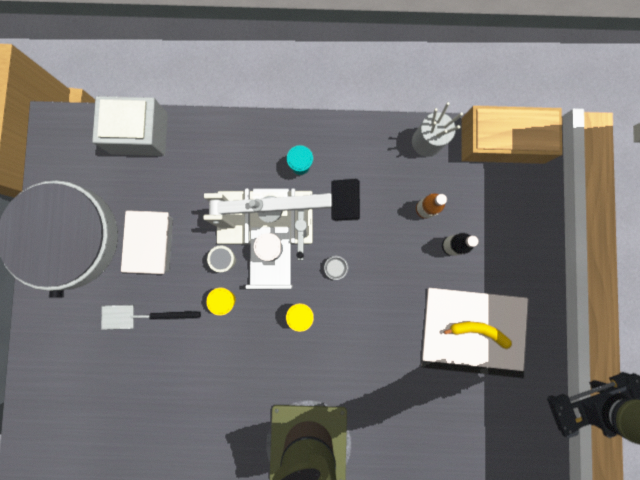

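Run:
```python
import cv2
a=cv2.imread("pics/top0.png")[130:330,180:380];cv2.imwrite("pics/topc.png",cv2.resize(a,(800,600)[:1]*1+(800,) if 0 else (600,600),interpolation=cv2.INTER_CUBIC))
a=cv2.imread("pics/side0.png")[170:370,200:440];cv2.imwrite("pics/sidec.png",cv2.resize(a,(720,600),interpolation=cv2.INTER_CUBIC))
```

```text
(no output)
```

View pics/topc.png

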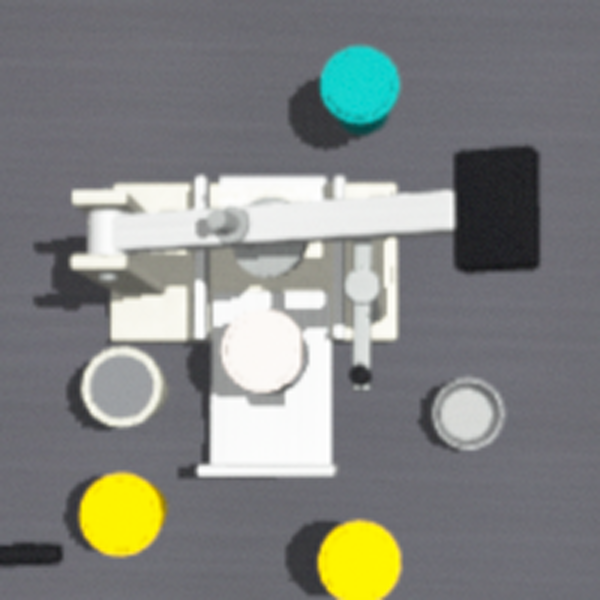

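View pics/sidec.png

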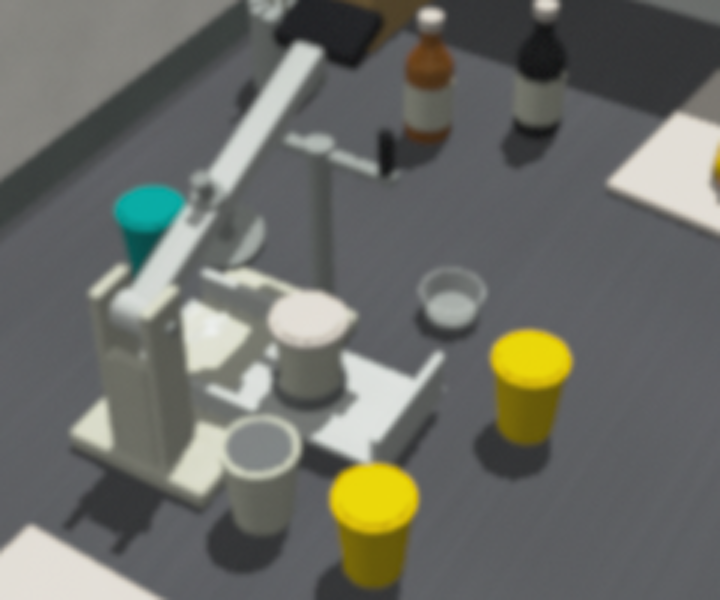

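```bash
cat > fit.py <<'E'
from h import *
from scipy.optimize import least_squares
T,S="top","side"
c,s=np.cos(-.35),np.sin(-.35)
def arm(h,a,z,x=0): # along arm a toward -y, z normal, raise t=0.35-h
    t=.35-h; return [x,.12-a*np.cos(t)-z*np.sin(t)*(-1)*(-1) , .175+a*np.sin(t)+z*np.cos(t)]
pts=[(T,(345.7,199.7),arm(0,.33,.011)),(S,(310,179),arm(0,.33,.011)),
(T,(246,287.5),[-.20,.062,.072]),(T,(291.7,287.3),[-.20,-.062,.072]),
(S,(346.7,287.7),[-.20,-.062,.072]),(S,(324,320),[-.20,.062,.072]),
(T,(267.7,246.7),[-.09,0,.118]),(S,(302.7,275.7),[-.09,0,.118]),
(T,(300.7,225.7),[-.05,-.09,.236])]
def W(p,X):
    c,s=np.cos(p[2]),np.sin(p[2]);return np.array([p[0]+c*X[0]-s*X[1],p[1]+s*X[0]+c*X[1],X[2]])
if __name__=="__main__":
    f=lambda p:np.concatenate([proj(n,W(p,X))-uv for n,uv,X in pts])
    o=least_squares(f,[.65,.1,0],loss="soft_l1");p=o.x;print("pose",p)
    for (n,uv,X),e in zip(pts,f(p).reshape(-1,2)):print(n,uv,W(p,X).round(3),e.round(1))
    for nm,a,b in(("handle",(345.7,199.7),(310,179)),("peg",(300.3,254.3),(329,215)),("lid",(267.7,246.7),(302.7,275.7)),("frR",(291.7,287.3),(346.7,287.7)),("frL",(246,287.5),(324,320))):
        x,e=tri((T,a),(S,b));print(nm,x.round(3),np.round(e,4))
    w=W(p,[-.05,-.09,0]);print("post",w)
E
python3 fit.py
```

```text
pose [0.62224993 0.12734976 0.02467059]
top (345.7, 199.7) [ 0.627 -0.066  0.298] [ 2.  -0.2]
side (310, 179) [ 0.627 -0.066  0.298] [-0.4 -2.5]
top (246, 287.5) [0.421 0.184 0.072] [-0.9  0.7]
top (291.7, 287.3) [0.424 0.06  0.072] [-0.1  1.1]
side (346.7, 287.7) [0.424 0.06  0.072] [0.9 1.4]
side (324, 320) [0.421 0.184 0.072] [ 0.6 -1.5]
top (267.7, 246.7) [0.532 0.125 0.118] [-0.6 -0.7]
side (302.7, 275.7) [0.532 0.125 0.118] [-1.6  0.5]
top (300.7, 225.7) [0.574 0.036 0.236] [ 0.1 -0.3]
handle [ 0.626 -0.063  0.293] [0.0017 0.0017]
peg [0.504 0.033 0.276] [0.0016 0.0016]
lid [0.53  0.123 0.119] [0.0009 0.0009]
frR [0.427 0.06  0.075] [0. 0.]
frL [0.423 0.183 0.064] [0.0003 0.0003]
post [0.57448527 0.03614374 0.        ]
```

The top picture has up = world +x. The candidates are:
- **Cup:** the white lidded one in the drawer at top (267,245) is the one I want. Yellow (220,301) and (300,318) and turquoise (300,158) are look-alikes. The spare cup without a lid is at (221,259).
- **Peg:** black, at top (300,254) and side (329,215).
- **Handle:** black block, at top (345,200).
- **Drawer front edge:** about top (246–292, 287).

The crops confirm these choices, and the triangulated heights agree with the text (lid 119 mm, peg 276 mm, handle 293 mm).

```bash
cat > mv.py <<'E'
# usage: mv(list of (x,y,z,yawdeg)) in press or world frame -> deltas from current measured pose; yaw = world angle of tool x
from h import *
from fit import W
PP=[.6222,.1273,.0247]
from scipy.spatial.transform import Rotation as R
def mv(ts):
    s=r.get_state();Rm=R.from_quat(s["eef_rot"]).as_matrix();y0=np.degrees(np.arctan2(Rm[1,0],Rm[0,0]))
    print("t",round(s["clock"],2),"tcp",s["tool_pos"].round(4),"yaw",y0.round(1),"F",s["contact_force"].round(1),"open",round(s["opening"],2),"q",s["q"].round(2))
    for x,y,z,w in ts:
        d=Rm.T@(np.array([x,y,z])-s["tool_pos"])*100;print("   ",(x,y,z,w),d.round(2),"turn",round((y0-w+180)%360-180,1))
def pr(x,y,z,w=-90): # press frame
    q=W(PP,[x,y,z]);return (*q.round(4),w+1.4)
E
python3 - <<'E'
from mv import *
mv([(.42,-.2,.32,-88.6),(.40,.0,.32,-88.6),pr(-.222,.022,.32),pr(-.222,.022,.06)])
for n,uv,z in(("spare",(221,257),.085),("y1",(220,301),.088),("y2",(300,318),.088),("tub",(336,267),.03)):print(n,atz("top",uv,z).round(3))
E
```

```text
t 0.9 tcp [ 0.2178 -0.5859  0.2498] yaw -69.6 F [ 0.2 -0.5  0.3] open 1.0 q [ 1.25  0.69 -0.19  1.57  0.16  0.9  -0.22]
    (0.42, -0.2, 0.32, -88.6) [-29.13 -32.4   -7.02] turn 19.0
    (0.4, 0.0, 0.32, -88.6) [-48.57 -37.49  -7.03] turn 19.0
    (np.float64(0.3997), np.float64(0.1438), np.float64(0.32), -88.6) [-62.06 -42.47  -7.03] turn 19.0
    (np.float64(0.3997), np.float64(0.1438), np.float64(0.06), -88.6) [-62.06 -42.47  18.97] turn 19.0
spare [0.502 0.25  0.085]
y1 [0.386 0.247 0.088]
y2 [0.348 0.035 0.088]
tub [ 0.485 -0.059  0.03 ]
```

Request:
send_rows([
  {"delta_pos": [-3,-3.3,-2],"turn": 6,"jaw": 1},
  {"delta_pos": [-5.5,-6.2,-4],"turn": 12,"jaw": 1},
  {"delta_pos": [-8,-9,-6],"turn": 19,"jaw": 1},
  {"delta_pos": [-10.6,-11.8,-7],"turn": 19,"jaw": 1},
  {"delta_pos": [-13.2,-14.7,-7],"turn": 19,"jaw": 1},
  {"delta_pos": [-15.8,-17.6,-7],"turn": 19,"jaw": 1},
  {"delta_pos": [-18.4,-20.5,-7],"turn": 19,"jaw": 1},
  {"delta_pos": [-21,-23.4,-7],"turn": 19,"jaw": 1},
])

```text
clock: 1.57
tool_pos: [0.3647, -0.3054, 0.3202]
eef_rot: [0.716, -0.698, 0.0, -0.0]
contact_force: [0.6, -0.0, 0.1]
opening: 0.42
```

```bash
python3 -c "
from mv import *
mv([(.42,-.2,.32,-88.6),(.40,.0,.32,-88.6),pr(-.222,.022,.32),pr(-.222,.022,.06)])"
```

```text
t 1.57 tcp [ 0.3647 -0.3054  0.3202] yaw -88.6 F [ 0.6 -0.   0.1] open 0.42 q [ 0.68  0.4  -0.12  1.91  0.06  0.84 -1.02]
    (0.42, -0.2, 0.32, -88.6) [-10.4   -5.79   0.02] turn 0.0
    (0.4, 0.0, 0.32, -88.6) [-3.045e+01 -4.280e+00  1.000e-02] turn 0.0
    (np.float64(0.3997), np.float64(0.1438), np.float64(0.32), -88.6) [-44.82  -4.61  -0.  ] turn 0.0
    (np.float64(0.3997), np.float64(0.1438), np.float64(0.06), -88.6) [-44.83  -4.58  26.  ] turn 0.0
```

Request:
send_rows([
  {"delta_pos": [-3.5,-2,0],"turn": -7,"jaw": 1},
  {"delta_pos": [-7,-4,0],"turn": -14,"jaw": 1},
  {"delta_pos": [-10.4,-5.8,0],"turn": -21,"jaw": 1},
  {"delta_pos": [-14,-5.5,0],"turn": -28,"jaw": 1},
  {"delta_pos": [-17.5,-5.2,0],"turn": -35,"jaw": 1},
  {"delta_pos": [-21,-5,0],"turn": -42,"jaw": 1},
  {"delta_pos": [-24.5,-4.7,0],"turn": -49,"jaw": 1},
  {"delta_pos": [-28,-4.5,0],"turn": -56,"jaw": 1},
])

```text
clock: 2.23
tool_pos: [0.4016, -0.025, 0.32]
eef_rot: [0.961, -0.278, 0.0, 0.0]
contact_force: [0.5, 1.1, 0.9]
opening: 0.001
```

```bash
python3 -c "
from mv import *
mv([(.40,.0,.32,91.4),pr(-.222,.022,.32,90),pr(-.222,.022,.06,90)])"
```

```text
t 2.23 tcp [ 0.4016 -0.025   0.32  ] yaw -32.3 F [0.5 1.1 0.9] open 0.0 q [ 0.28  0.32 -0.45  2.08  0.19  0.79 -0.85]
    (0.4, 0.0, 0.32, 91.4) [-1.47 -2.02 -0.  ] turn -123.7
    (np.float64(0.3997), np.float64(0.1438), np.float64(0.32), 91.4) [-9.180e+00 -1.416e+01 -1.000e-02] turn -123.7
    (np.float64(0.3997), np.float64(0.1438), np.float64(0.06), 91.4) [ -9.2  -14.16  25.99] turn -123.7
```

Request:
send_rows([
  {"delta_pos": [-1.2,-1.8,0],"turn": -7,"jaw": 1},
  {"delta_pos": [-2.4,-3.6,0],"turn": -14,"jaw": 1},
  {"delta_pos": [-3.6,-5.4,0],"turn": -21,"jaw": 1},
  {"delta_pos": [-4.8,-7.2,0],"turn": -28,"jaw": 1},
  {"delta_pos": [-6,-9,0],"turn": -35,"jaw": 1},
  {"delta_pos": [-7.2,-10.8,0],"turn": -42,"jaw": 1},
  {"delta_pos": [-8.4,-12.6,0],"turn": -49,"jaw": 1},
  {"delta_pos": [-9.2,-14.2,0],"turn": -56,"jaw": 1},
])

```text
clock: 2.9
tool_pos: [0.4008, 0.1443, 0.32]
eef_rot: [0.979, 0.206, 0.0, -0.0]
contact_force: [1.4, 0.1, -0.1]
opening: 0.008
```

Request:
send_rows([
  {"delta_pos": [0,0,0],"turn": -7,"jaw": 1},
  {"delta_pos": [0,0,0],"turn": -14,"jaw": 1},
  {"delta_pos": [0,0,0],"turn": -21,"jaw": 1},
  {"delta_pos": [0,0,0],"turn": -28,"jaw": 1},
  {"delta_pos": [0,0,0],"turn": -35,"jaw": 1},
  {"delta_pos": [0,0,0],"turn": -42,"jaw": 1},
  {"delta_pos": [0,0,0],"turn": -49,"jaw": 1},
  {"delta_pos": [0,0,0],"turn": -56,"jaw": 1},
])

```text
clock: 3.57
tool_pos: [0.4013, 0.1426, 0.3198]
eef_rot: [0.768, 0.641, 0.0, 0.0]
contact_force: [0.5, 0.0, -0.7]
opening: 0.003
```

```bash
python3 -c "
from mv import *
mv([pr(-.222,.022,.32,90),pr(-.222,.022,.06,90)])"
```

```text
t 3.57 tcp [0.4013 0.1426 0.3198] yaw 79.7 F [ 0.5  0.  -0.7] open 0.0 q [ 0.24  0.47 -1.01  2.01  0.5   0.94  0.35]
    (np.float64(0.3997), np.float64(0.1438), np.float64(0.32), 91.4) [ 0.09 -0.18 -0.02] turn -11.7
    (np.float64(0.3997), np.float64(0.1438), np.float64(0.06), 91.4) [ 0.1  -0.19 25.98] turn -11.7
```

Request:
send_rows([
  {"delta_pos": [0.1,-0.6,1],"turn": -6,"jaw": 1},
  {"delta_pos": [0.1,-0.6,3],"turn": -11.7,"jaw": 1},
  {"delta_pos": [0.1,-0.6,7],"turn": -11.7,"jaw": 1},
  {"delta_pos": [0.1,-0.6,11],"turn": -11.7,"jaw": 1},
  {"delta_pos": [0.1,-0.6,15],"turn": -11.7,"jaw": 1},
  {"delta_pos": [0.1,-0.6,18.5],"turn": -11.7,"jaw": 1},
  {"delta_pos": [0.1,-0.6,21],"turn": -11.7,"jaw": 1},
  {"delta_pos": [0.1,-0.6,22],"turn": -11.7,"jaw": 1},
])

```text
clock: 4.23
tool_pos: [0.3944, 0.1442, 0.0969]
eef_rot: [0.7, 0.714, -0.002, -0.001]
contact_force: [-0.6, -1.0, -0.3]
opening: 0.007
```

```bash
python3 -c "
from mv import *
for n in('side','top'):cv2.imwrite(f'pics/{n}1.png',cv2.resize(vision.snapshot(n)[150:350,180:420],(720,600)))
mv([pr(-.227,.022,.06,90),pr(-.12,.022,.06,90)])"
```

```text
t 4.33 tcp [0.3948 0.1446 0.0982] yaw 91.1 F [ 0.1  0.1 -0.2] open 0.0 q [-0.09  0.81 -0.6   2.27  1.24  0.45 -0.15]
    (np.float64(0.3947), np.float64(0.1437), np.float64(0.06), 91.4) [-0.08 -0.    3.82] turn -0.3
    (np.float64(0.5017), np.float64(0.1463), np.float64(0.06), 91.4) [-0.03 10.7   3.79] turn -0.3
```

View pics/side1.png

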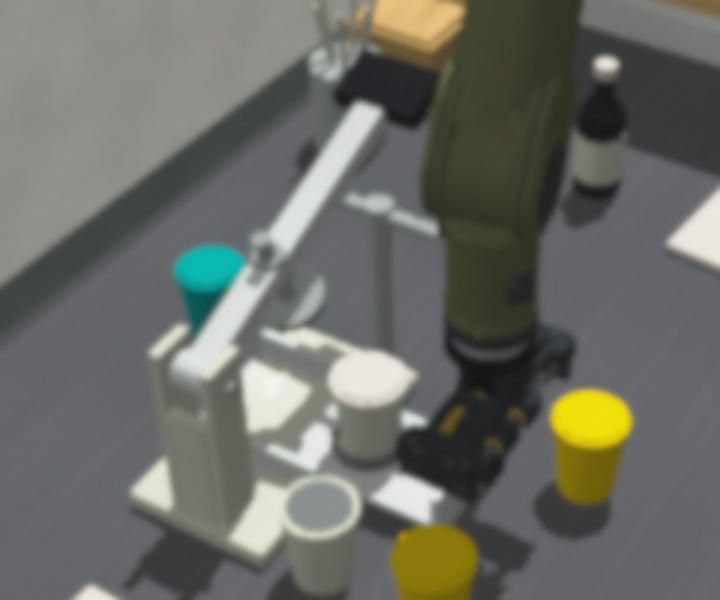

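View pics/top1.png

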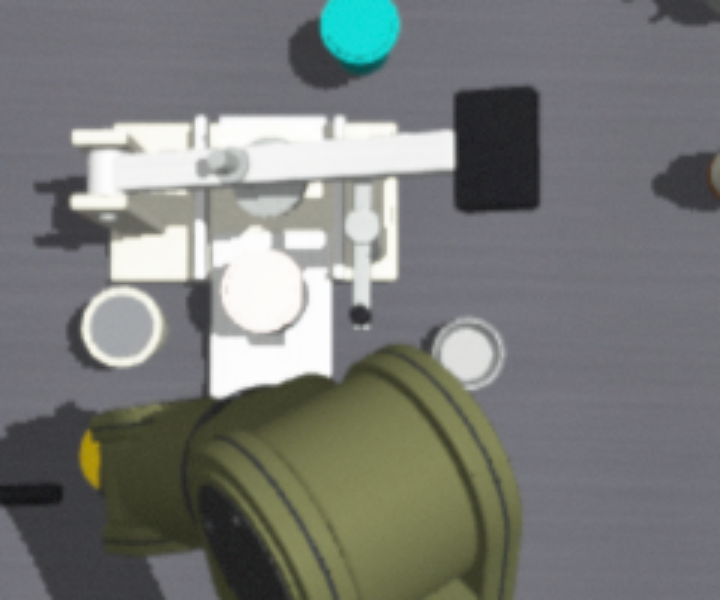

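```bash
python3 -c "
from mv import *
for z in(.1,.2,.25,.3,.35,.4,.5):
  for n,f in(('side',3),('top',3)):
    p=proj(n,(.395,.144,z));print(z,n,((p-[180,150])*[3,3]).round(),end=' ')
  p=proj('top',(.504,.033,z));print(((p-[180,150])*3).round())
cv2.imwrite('pics/side1f.png',vision.snapshot('side'))
cv2.imwrite('pics/top1f.png',vision.snapshot('top'))
"
```

```text
0.1 side [484. 465.] 0.1 top [236. 447.] [368. 325.]
0.2 side [487. 381.] 0.2 top [220. 453.] [365. 319.]
0.25 side [488. 335.] 0.25 top [211. 457.] [363. 316.]
0.3 side [490. 287.] 0.3 top [201. 461.] [361. 313.]
0.35 side [491. 236.] 0.35 top [190. 466.] [359. 309.]
0.4 side [493. 183.] 0.4 top [177. 471.] [357. 305.]
0.5 side [497.  66.] 0.5 top [147. 483.] [352. 295.]
```

View pics/side1f.png

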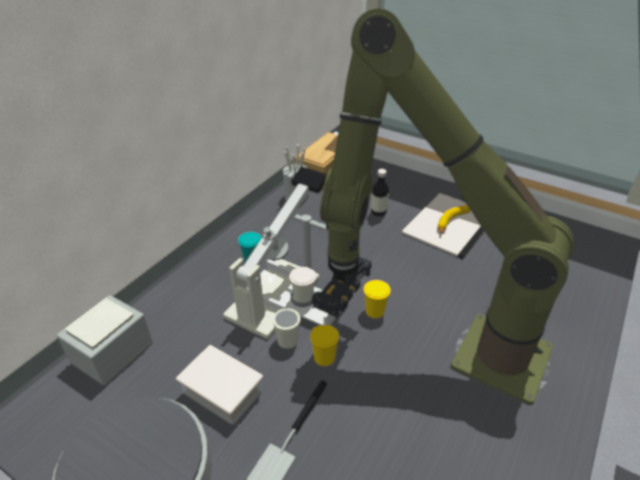

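View pics/top1f.png

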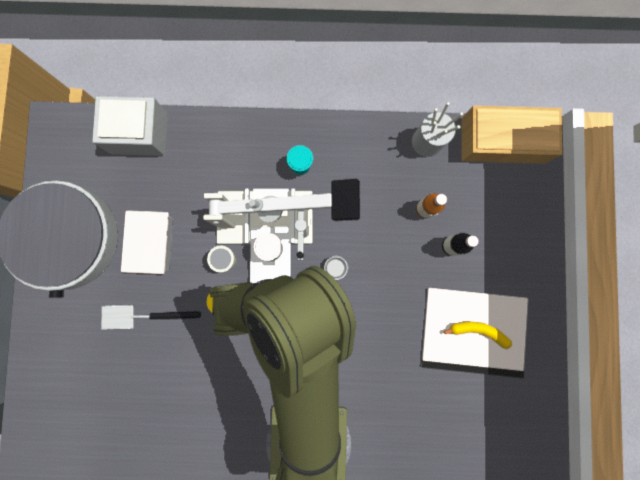

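Request:
send_rows([
  {"delta_pos": [-0.1,0,2],"turn": 0,"jaw": 1},
  {"delta_pos": [-0.1,0,3.8],"turn": 0,"jaw": 1},
  {"delta_pos": [-0.1,0.5,3.8],"turn": 0,"jaw": 1},
  {"delta_pos": [-0.1,1,3.8],"turn": 0,"jaw": 1},
  {"delta_pos": [-0.1,1.5,3.8],"turn": 0,"jaw": 1},
  {"delta_pos": [-0.1,2,3.8],"turn": 0,"jaw": 1},
  {"delta_pos": [-0.1,2.5,3.8],"turn": 0,"jaw": 1},
  {"delta_pos": [-0.1,3,3.8],"turn": 0,"jaw": 1},
])

```text
clock: 5.1
tool_pos: [0.4255, 0.1448, 0.0629]
eef_rot: [0.7, 0.714, 0.001, -0.0]
contact_force: [-1.7, 0.8, -1.3]
opening: 0.003
```

Request:
send_rows([
  {"delta_pos": [0,0.6,0],"turn": 0,"jaw": 1},
  {"delta_pos": [0,1.2,0],"turn": 0,"jaw": 1},
  {"delta_pos": [0,1.8,0],"turn": 0,"jaw": 1},
  {"delta_pos": [0,2.4,0],"turn": 0,"jaw": 1},
  {"delta_pos": [0,3,0],"turn": 0,"jaw": 1},
  {"delta_pos": [0,3.6,0],"turn": 0,"jaw": 1},
  {"delta_pos": [0,4.2,0],"turn": 0,"jaw": 1},
  {"delta_pos": [0,4.8,0],"turn": 0,"jaw": 1},
])

```text
clock: 5.77
tool_pos: [0.4734, 0.1461, 0.0631]
eef_rot: [0.7, 0.714, 0.001, -0.001]
contact_force: [-3.5, 2.1, -1.3]
opening: 0.008
```

```bash
python3 -c "
from mv import *
cv2.imwrite(f'pics/side2.png',cv2.resize(vision.snapshot('side')[150:350,180:420],(720,600)))
mv([pr(-.12,.022,.06,90)])"
```

```text
t 5.82 tcp [0.4751 0.1459 0.0631] yaw 91.0 F [-0.3  1.5  0.6] open 0.0 q [-0.03  0.92 -0.61  2.07  1.12  0.53  0.1 ]
    (np.float64(0.5017), np.float64(0.1463), np.float64(0.06), 91.4) [-0.01  2.66  0.32] turn -0.4
```

View pics/side2.png

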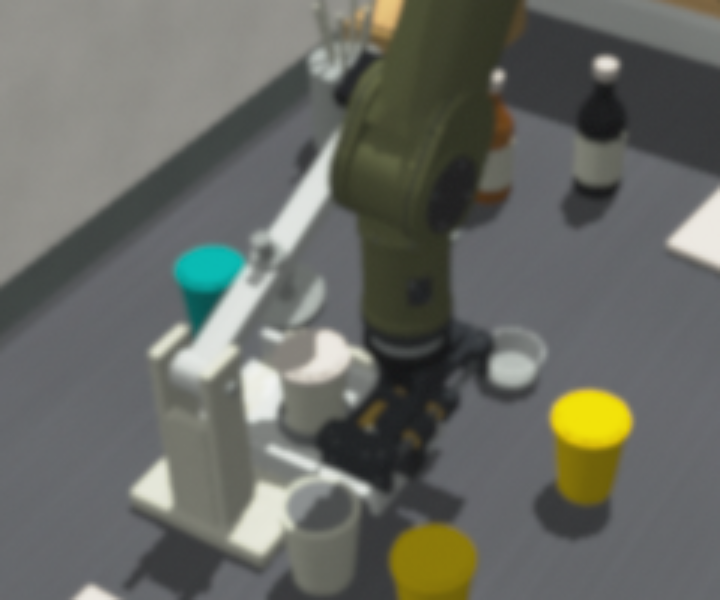

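The picture shows the drawer sliding in with the cup upright at about (315,375). I'll continue to the stop.

Request:
send_rows([
  {"delta_pos": [0,0.4,0],"turn": 0,"jaw": 1},
  {"delta_pos": [0,0.8,0],"turn": 0,"jaw": 1},
  {"delta_pos": [0,1.2,0],"turn": 0,"jaw": 1},
  {"delta_pos": [0,1.6,0],"turn": 0,"jaw": 1},
  {"delta_pos": [0,1.9,0],"turn": 0,"jaw": 1},
  {"delta_pos": [0,2.1,0],"turn": 0,"jaw": 1},
  {"delta_pos": [0,2.3,0],"turn": 0,"jaw": 1},
])

```text
clock: 6.4
tool_pos: [0.4967, 0.1456, 0.0617]
eef_rot: [0.7, 0.714, -0.0, 0.0]
contact_force: [-0.8, 0.3, 2.6]
opening: 0.003
```

Request:
send_rows([
  {"delta_pos": [0,0.2,0],"turn": 0,"jaw": 1},
  {"delta_pos": [0,0.4,0],"turn": 0,"jaw": 1},
  {"delta_pos": [0,0.5,0],"turn": 0,"jaw": 1},
])

```text
clock: 6.65
tool_pos: [0.5017, 0.1458, 0.0616]
eef_rot: [0.7, 0.714, -0.0, 0.0]
contact_force: [-2.7, 0.2, 1.9]
opening: 0.006
```

Request:
send_rows([
  {"delta_pos": [0,0.15,0],"turn": 0,"jaw": 1},
  {"delta_pos": [0,0.3,0],"turn": 0,"jaw": 1},
  {"delta_pos": [0,0.3,0],"turn": 0,"jaw": 1},
])

```text
clock: 6.9
tool_pos: [0.5018, 0.1457, 0.0616]
eef_rot: [0.7, 0.714, -0.002, -0.001]
contact_force: [-8.4, 0.1, 5.7]
opening: 0.007
```

```bash
python3 -c "
from mv import *
cv2.imwrite(f'pics/side3.png',cv2.resize(vision.snapshot('side')[150:350,180:420],(720,600)))
cv2.imwrite(f'pics/top3.png',cv2.resize(vision.snapshot('top')[150:350,180:420],(720,600)))
mv([pr(-.12,.022,.06,90)])"
```

```text
t 7.0 tcp [0.5018 0.1457 0.0616] yaw 91.2 F [-7.8  0.6  5.8] open -0.0 q [ 0.    0.95 -0.64  1.98  1.05  0.59  0.22]
    (np.float64(0.5017), np.float64(0.1463), np.float64(0.06), 91.4) [ 0.06 -0.01  0.16] turn -0.2
```

View pics/side3.png

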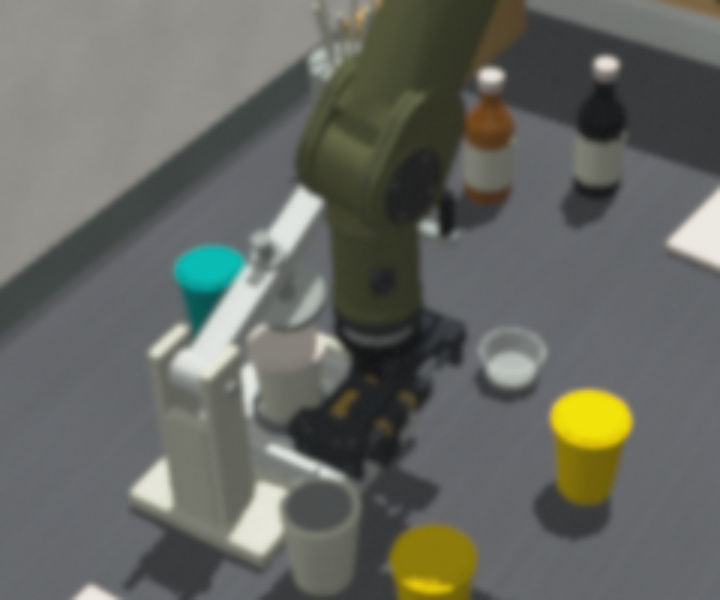

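View pics/top3.png

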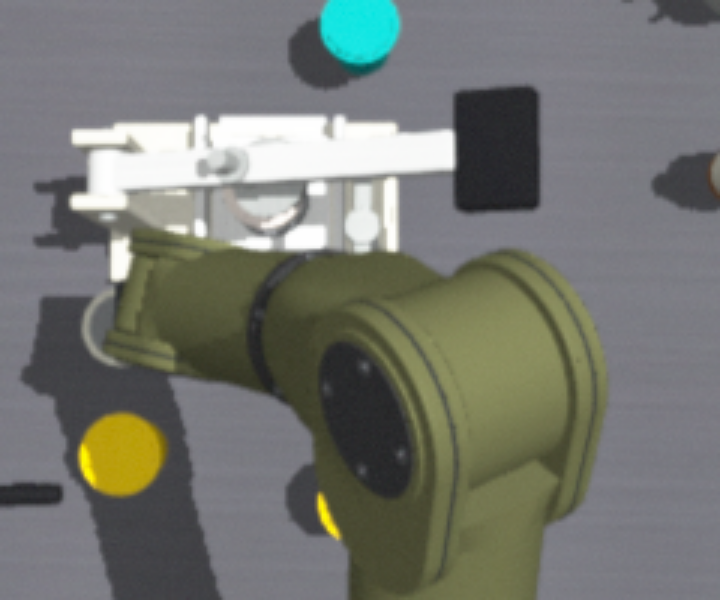

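Request:
send_rows([
  {"delta_pos": [0,-1.5,0],"turn": 0,"jaw": 1},
  {"delta_pos": [0,-3,0],"turn": 0,"jaw": 1},
  {"delta_pos": [0,-4,-2],"turn": 0,"jaw": 1},
  {"delta_pos": [0,-4.5,-6],"turn": 0,"jaw": 0.9},
  {"delta_pos": [0,-4.5,-10],"turn": 0,"jaw": 0.8},
  {"delta_pos": [0,-4.5,-14],"turn": 0,"jaw": 0.64},
  {"delta_pos": [0,-4.5,-18],"turn": 0,"jaw": 0.64},
  {"delta_pos": [0,-4.5,-22],"turn": 0,"jaw": 0.64},
])

```text
clock: 7.67
tool_pos: [0.4596, 0.1446, 0.2838]
eef_rot: [0.7, 0.714, 0.0, 0.0]
contact_force: [0.5, -0.4, -0.8]
opening: 0.347
```

Request:
send_rows([
  {"delta_pos": [0,0,-2.5],"turn": 0,"jaw": 0.64},
  {"delta_pos": [0,0,-4.5],"turn": 0,"jaw": 0.64},
  {"delta_pos": [0,0,-4.5],"turn": 0,"jaw": 0.64},
])

```text
clock: 7.92
tool_pos: [0.4617, 0.1462, 0.3308]
eef_rot: [0.701, 0.713, 0.004, 0.002]
contact_force: [1.1, 1.1, -0.3]
opening: 0.36
```

```bash
python3 -c "
from mv import *
for n in('side','top'):cv2.imwrite(f'pics/{n}4.png',cv2.resize(vision.snapshot(n)[150:350,180:420],(720,600)))
mv([pr(-.12,-.09,.32,90),pr(-.12,-.09,.262,90)])"
```

```text
t 8.02 tcp [0.4601 0.1445 0.3269] yaw 91.0 F [-0.5 -0.7 -0.1] open 0.36 q [ 0.23  0.54 -1.    1.85  0.53  1.04  0.6 ]
    (np.float64(0.5045), np.float64(0.0344), np.float64(0.32), 91.4) [-11.09   4.24   0.7 ] turn -0.4
    (np.float64(0.5045), np.float64(0.0344), np.float64(0.262), 91.4) [-11.08   4.23   6.5 ] turn -0.4
```

View pics/top4.png

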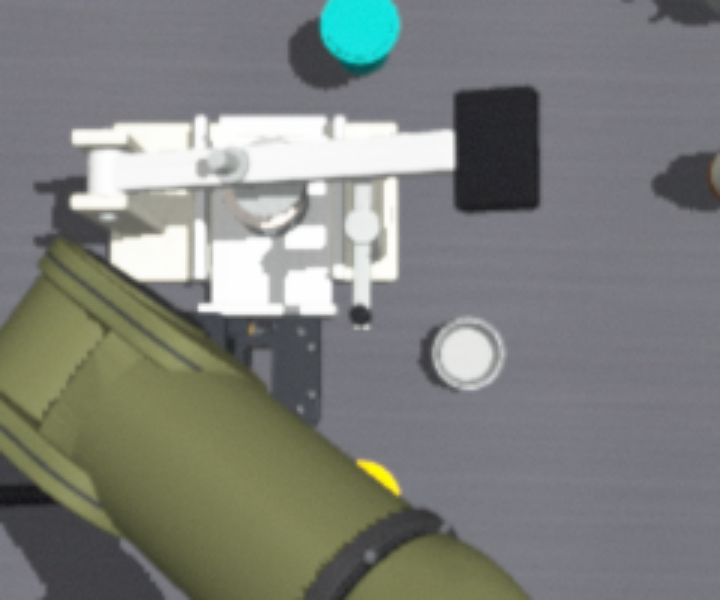

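View pics/side4.png

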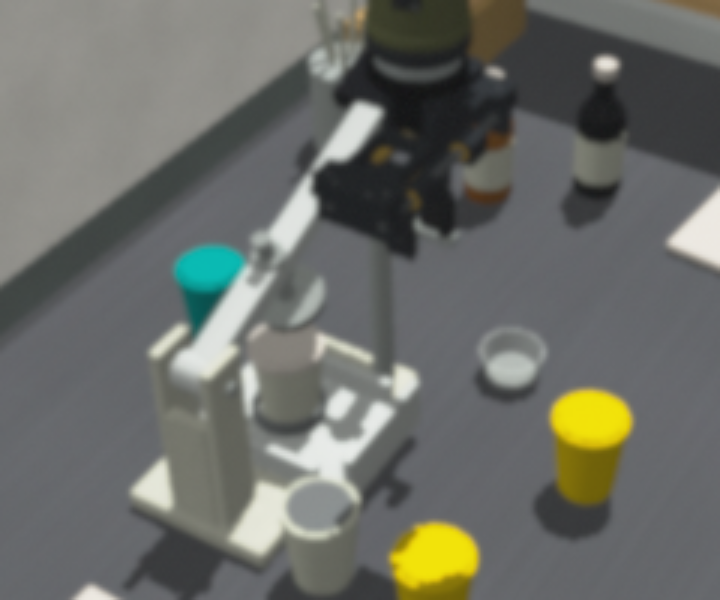

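The cup stands under the pad, and the drawer front's edge is at about (265,312) in the top crop. The peg is still at (361,314), so I'll move over it.

Request:
send_rows([
  {"delta_pos": [-3,1.2,0],"turn": 0,"jaw": 0.64},
  {"delta_pos": [-6.5,2.5,0],"turn": 0,"jaw": 0.64},
  {"delta_pos": [-9.5,3.7,0],"turn": 0,"jaw": 0.64},
  {"delta_pos": [-11.1,4.2,0],"turn": 0,"jaw": 0.64},
  {"delta_pos": [-11.1,4.2,0],"turn": 0,"jaw": 0.64},
  {"delta_pos": [-11.1,4.2,0],"turn": 0,"jaw": 0.64},
])

```text
clock: 8.52
tool_pos: [0.5031, 0.0338, 0.325]
eef_rot: [0.701, 0.713, -0.001, -0.001]
contact_force: [0.0, 0.7, -0.1]
opening: 0.359
```

```bash
python3 -c "
from mv import *
p=proj('top',W(PP,[-.11,0,.072]));print('front home top px',p,((p-[180,150])*3).round())
cv2.imwrite('pics/side5.png',cv2.resize(vision.snapshot('side')[180:260,290:390],(750,600)))
mv([pr(-.12,-.09,.327,90),pr(-.12,-.09,.262,90)])"
```

```text
front home top px [268.77808631 254.6482777 ] [266. 314.]
t 8.57 tcp [0.5028 0.0353 0.3256] yaw 91.1 F [ 0.3  0.7 -0.2] open 0.36 q [ 0.45  0.58 -1.    1.8   0.55  1.08  0.84]
    (np.float64(0.5045), np.float64(0.0344), np.float64(0.327), 91.4) [-0.09  0.17 -0.14] turn -0.3
    (np.float64(0.5045), np.float64(0.0344), np.float64(0.262), 91.4) [-0.09  0.18  6.36] turn -0.3
```

View pics/side5.png

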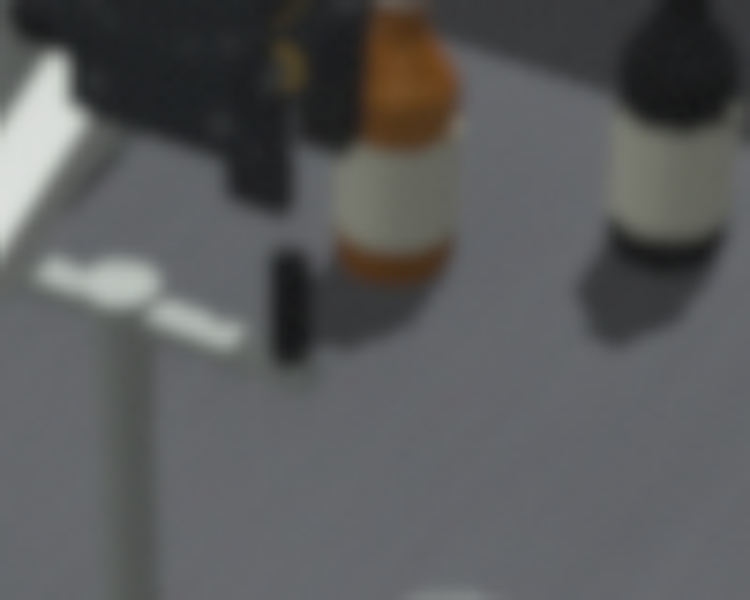

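Request:
send_rows([
  {"delta_pos": [-0.1,0.2,1.5],"turn": 0,"jaw": 0.64},
  {"delta_pos": [-0.1,0.2,3],"turn": 0,"jaw": 0.64},
  {"delta_pos": [-0.1,0.2,4],"turn": 0,"jaw": 0.64},
  {"delta_pos": [-0.1,0.2,5],"turn": 0,"jaw": 0.64},
  {"delta_pos": [-0.1,0.2,5],"turn": 0,"jaw": 0.64},
])

```text
clock: 8.98
tool_pos: [0.5043, 0.0344, 0.2749]
eef_rot: [0.7, 0.715, -0.001, -0.001]
contact_force: [-0.2, -0.7, -0.4]
opening: 0.363
```

```bash
python3 -c "
from mv import *
cv2.imwrite('pics/side6.png',cv2.resize(vision.snapshot('side')[180:260,290:390],(750,600)))
cv2.imwrite('pics/top6.png',cv2.resize(vision.snapshot('top')[190:290,240:365],(750,600)))
mv([pr(-.12,-.09,.262,90)])"
```

```text
t 9.08 tcp [0.5054 0.0346 0.2767] yaw 91.2 F [0.8 0.3 0.2] open 0.36 q [ 0.41  0.64 -0.95  1.86  0.63  0.97  0.77]
    (np.float64(0.5045), np.float64(0.0344), np.float64(0.262), 91.4) [-0.01 -0.09  1.47] turn -0.2
```

View pics/side6.png

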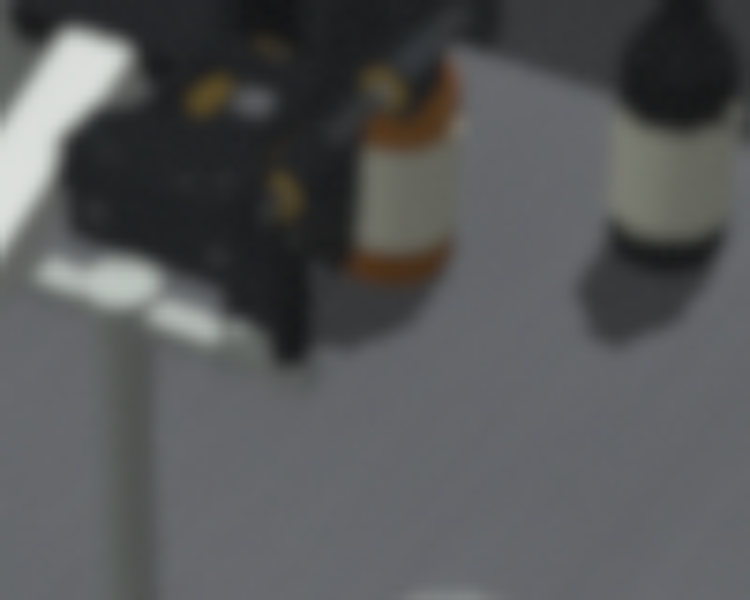

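View pics/top6.png

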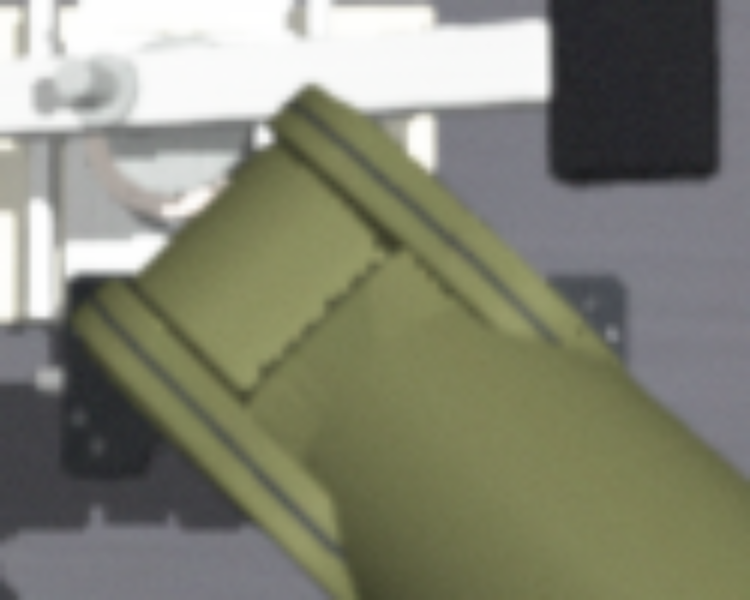

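No contact so far and the peg sits between the jaws. I'll go down a bit more, then swing.

Request:
send_rows([
  {"delta_pos": [0,-0.1,0.7],"turn": 0,"jaw": 0.64},
  {"delta_pos": [0,-0.1,1.4],"turn": 0,"jaw": 0.64},
  {"delta_pos": [0,-0.1,1.4],"turn": 0,"jaw": 0.64},
])

```text
clock: 9.33
tool_pos: [0.504, 0.0334, 0.2617]
eef_rot: [0.7, 0.714, -0.001, -0.0]
contact_force: [0.3, -0.4, -0.6]
opening: 0.358
```

Request:
send_rows([
  {"delta_pos": [0.37,0.01,0],"turn": 3,"jaw": 0.64},
  {"delta_pos": [0.73,0.04,0],"turn": 6,"jaw": 0.64},
  {"delta_pos": [1.46,0.15,0],"turn": 12,"jaw": 0.64},
  {"delta_pos": [2.16,0.34,0],"turn": 18,"jaw": 0.64},
  {"delta_pos": [2.85,0.61,0],"turn": 24,"jaw": 0.64},
  {"delta_pos": [3.5,0.94,0],"turn": 30,"jaw": 0.64},
  {"delta_pos": [4.11,1.34,0],"turn": 36,"jaw": 0.64},
  {"delta_pos": [4.68,1.8,0],"turn": 42,"jaw": 0.64},
])

```text
clock: 10.0
tool_pos: [0.5216, 0.0805, 0.2626]
eef_rot: [0.911, 0.413, -0.001, 0.001]
contact_force: [0.0, -0.9, 0.2]
opening: 0.36
```

```bash
python3 -c "
from mv import *
cv2.imwrite('pics/side7.png',cv2.resize(vision.snapshot('side')[170:290,240:390],(750,600)))
for d in(42,60,84):
  a=np.radians(d);mv([pr(-.05-.07*np.cos(a),-.09+.07*np.sin(a),.262,90-d)])"
```

```text
t 10.05 tcp [0.5225 0.0823 0.263 ] yaw 48.6 F [ 1.2  1.5 -0.7] open 0.36 q [ 0.19  0.62 -0.72  1.82  0.51  0.89  0.08]
    (np.float64(0.5213), np.float64(0.0816), np.float64(0.262), 49.4) [-0.13 -0.04  0.1 ] turn -0.8
t 10.05 tcp [0.5225 0.0823 0.263 ] yaw 48.6 F [ 1.2  1.5 -0.7] open 0.36 q [ 0.19  0.62 -0.72  1.82  0.51  0.89  0.08]
    (np.float64(0.538), np.float64(0.0958), np.float64(0.262), 31.4) [2.04 0.27 0.1 ] turn 17.2
t 10.05 tcp [0.5225 0.0823 0.263 ] yaw 48.6 F [ 1.2  1.5 -0.7] open 0.36 q [ 0.19  0.62 -0.72  1.82  0.51  0.89  0.08]
    (np.float64(0.5654), np.float64(0.1055), np.float64(0.262), 7.4) [4.58 1.68 0.1 ] turn 41.2
```

View pics/side7.png

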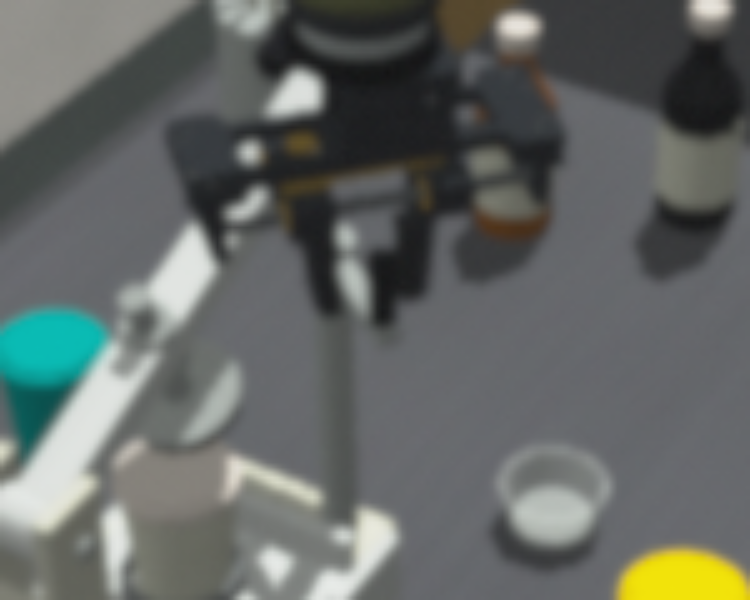

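The peg at (385,285) is held between the fingers and the lever is turning. I'll continue the arc, slightly higher.

Request:
send_rows([
  {"delta_pos": [0.73,0.04,-0.2],"turn": 6,"jaw": 0.64},
  {"delta_pos": [1.46,0.15,-0.5],"turn": 12,"jaw": 0.64},
  {"delta_pos": [2.16,0.34,-0.5],"turn": 18,"jaw": 0.64},
  {"delta_pos": [2.85,0.61,-0.5],"turn": 24,"jaw": 0.64},
  {"delta_pos": [3.4,0.9,-0.5],"turn": 29,"jaw": 0.64},
  {"delta_pos": [3.8,1.15,-0.5],"turn": 33,"jaw": 0.64},
])

```text
clock: 10.55
tool_pos: [0.5549, 0.1025, 0.2677]
eef_rot: [0.99, 0.139, -0.001, -0.0]
contact_force: [-1.1, 1.2, 0.7]
opening: 0.36
```

Request:
send_rows([
  {"delta_pos": [0.36,0,0],"turn": 3,"jaw": 0.64},
  {"delta_pos": [0.73,0.04,0],"turn": 6,"jaw": 0.64},
  {"delta_pos": [1.1,0.1,0],"turn": 9,"jaw": 0.64},
])

```text
clock: 10.8
tool_pos: [0.5654, 0.1047, 0.2676]
eef_rot: [0.998, 0.062, -0.001, -0.0]
contact_force: [-2.6, 0.8, -0.3]
opening: 0.362
```

```bash
python3 -c "
from mv import *
cv2.imwrite('pics/side8.png',cv2.resize(vision.snapshot('side')[170:290,240:390],(750,600)))
for d in(84,):
  a=np.radians(d);mv([pr(-.05-.07*np.cos(a),-.09+.07*np.sin(a),.267,90-d)])"
```

```text
t 10.85 tcp [0.5661 0.1048 0.2677] yaw 7.0 F [-1.3  2.2  0.5] open 0.36 q [ 0.03  0.63 -0.5   1.69  0.37  0.92 -0.49]
    (np.float64(0.5654), np.float64(0.1055), np.float64(0.267), 7.4) [-0.06 -0.07  0.07] turn -0.4
```

View pics/side8.png

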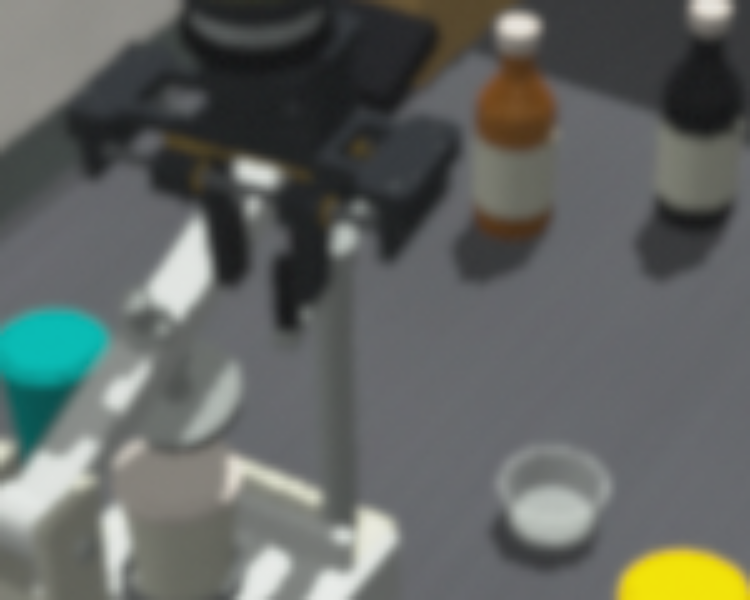

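Request:
send_rows([
  {"delta_pos": [0.2,0.02,0],"turn": 1,"jaw": 0.64},
  {"delta_pos": [0.4,0.04,0],"turn": 2,"jaw": 0.64},
  {"delta_pos": [0.4,0.04,0],"turn": 2,"jaw": 0.64},
])

```text
clock: 11.1
tool_pos: [0.5666, 0.1044, 0.2673]
eef_rot: [0.999, 0.046, -0.004, 0.001]
contact_force: [-8.1, 1.5, 4.8]
opening: 0.36
```

Request:
send_rows([
  {"delta_pos": [0.2,0.02,0],"turn": 1,"jaw": 0.64},
  {"delta_pos": [0.3,0.04,0],"turn": 1,"jaw": 0.64},
  {"delta_pos": [0.3,0.04,0],"turn": 1,"jaw": 0.64},
])

```text
clock: 11.35
tool_pos: [0.567, 0.1043, 0.2671]
eef_rot: [0.999, 0.038, -0.006, 0.001]
contact_force: [-14.7, 0.2, 9.3]
opening: 0.363
```

The reaction is rising while the position stays fixed, so the lever is at its stop. I'll unload, then lift clear.

Request:
send_rows([
  {"delta_pos": [-0.6,0,0],"turn": 0,"jaw": 0.64},
  {"delta_pos": [-1.2,0,0],"turn": 0,"jaw": 0.64},
  {"delta_pos": [-1.2,0,-1],"turn": 0,"jaw": 0.64},
  {"delta_pos": [-1.2,0,-3],"turn": 0,"jaw": 0.64},
  {"delta_pos": [-1.2,0,-6],"turn": 0,"jaw": 0.64},
  {"delta_pos": [-1.2,0,-9],"turn": 0,"jaw": 1},
  {"delta_pos": [-1.2,0,-11],"turn": 0,"jaw": 1},
  {"delta_pos": [-1.2,0,-11],"turn": 0,"jaw": 1},
])

```text
clock: 12.02
tool_pos: [0.564, 0.1044, 0.3834]
eef_rot: [0.999, 0.036, 0.005, -0.001]
contact_force: [0.9, -0.3, 0.7]
opening: 0.159
```

```bash
python3 -c "
from mv import *
cv2.imwrite('pics/side9.png',cv2.resize(vision.snapshot('side')[170:330,220:420],(750,600)))
cv2.imwrite('pics/top9.png',cv2.resize(vision.snapshot('top')[150:310,200:400],(750,600)))
a=1.35;pk=W(PP,[-.05-.07*np.cos(a),-.09+.07*np.sin(a),.277]);print(pk,(proj('side',pk)-[220,170])*3.75,(proj('top',pk)-[200,150])*3.75)
mv([pr(0,-.19,.377,0),pr(0,-.19,.33,0),pr(0,-.205,.2,0)])"
```

```text
[0.55742538 0.10399376 0.277     ] [284.22873778 195.58829959] [260.82906404 299.80735463]
t 12.12 tcp [0.5619 0.1032 0.3788] yaw 4.1 F [-0.  -0.2 -0.7] open 0.07 q [ 0.05  0.52 -0.53  1.54  0.28  1.16 -0.46]
    (np.float64(0.6269), np.float64(-0.0626), np.float64(0.377), 1.4) [ 5.3 17.   0.2] turn 2.7
    (np.float64(0.6269), np.float64(-0.0626), np.float64(0.33), 1.4) [ 5.29 17.    4.9 ] turn 2.7
    (np.float64(0.6273), np.float64(-0.0776), np.float64(0.2), 1.4) [ 5.19 18.5  17.9 ] turn 2.7
```

View pics/side9.png

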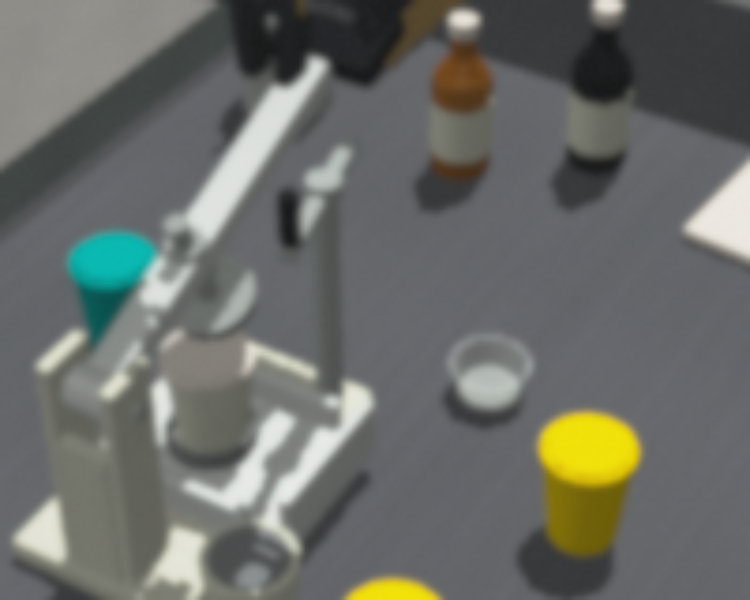

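View pics/top9.png

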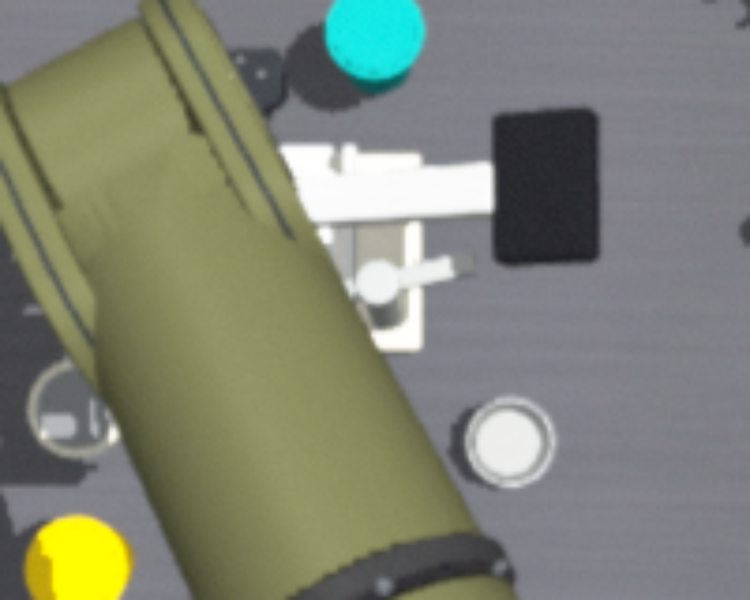

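The lever is at its stop: the peg is at (288,200), where (284,196) was predicted. The arm is still raised and the cup is upright under the pad. Next, the handle.

Request:
send_rows([
  {"delta_pos": [1.2,3.8,0],"turn": 2.7,"jaw": 1},
  {"delta_pos": [2.4,7.6,0],"turn": 2.7,"jaw": 1},
  {"delta_pos": [3.6,11.4,0],"turn": 2.7,"jaw": 1},
  {"delta_pos": [4.7,15,0],"turn": 2.7,"jaw": 1},
  {"delta_pos": [5.3,17,1],"turn": 2.7,"jaw": 1},
  {"delta_pos": [5.3,17.2,3],"turn": 2.7,"jaw": 1},
  {"delta_pos": [5.3,17.2,4.5],"turn": 2.7,"jaw": 1},
  {"delta_pos": [5.3,17.2,4.5],"turn": 2.7,"jaw": 1},
])

```text
clock: 12.78
tool_pos: [0.6239, -0.0658, 0.3278]
eef_rot: [1.0, 0.012, -0.005, 0.0]
contact_force: [-0.4, 0.9, 0.1]
opening: 0.005
```

```bash
python3 -c "
from mv import *
cv2.imwrite('pics/side10.png',cv2.resize(vision.snapshot('side')[130:290,220:420],(750,600)))
mv([pr(0,-.19,.309,0),pr(0,-.20,.26,0),pr(0,-.207,.197,0)])"
```

```text
t 12.83 tcp [ 0.6248 -0.065   0.33  ] yaw 1.4 F [-0.2 -0.  -0.1] open 0.01 q [ 0.29  0.65 -0.48  1.43  0.31  1.15 -0.22]
    (np.float64(0.6269), np.float64(-0.0626), np.float64(0.309), 1.4) [ 0.23 -0.23  2.1 ] turn -0.0
    (np.float64(0.6271), np.float64(-0.0726), np.float64(0.26), 1.4) [0.25 0.77 7.  ] turn -0.0
    (np.float64(0.6273), np.float64(-0.0796), np.float64(0.197), 1.4) [ 0.29  1.47 13.3 ] turn -0.0
```

View pics/side10.png

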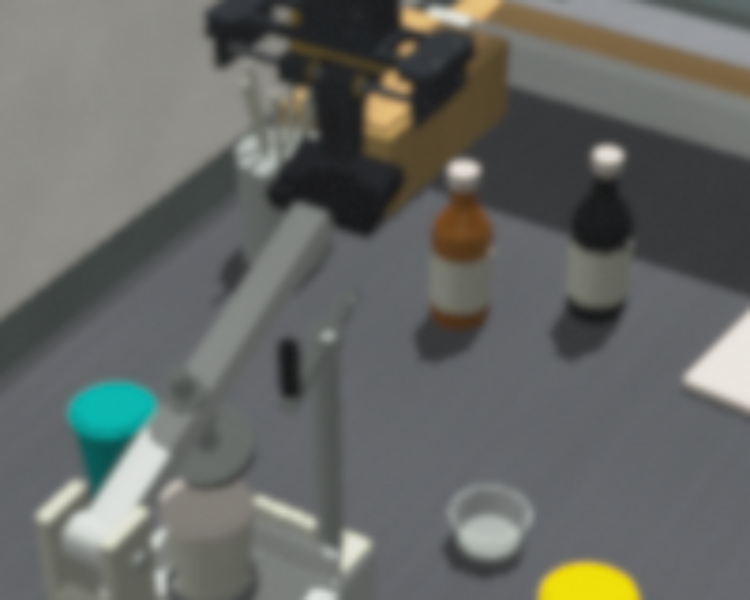

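Request:
send_rows([
  {"delta_pos": [0.2,0,1],"turn": 0,"jaw": 1},
  {"delta_pos": [0.2,0,2],"turn": 0,"jaw": 1},
  {"delta_pos": [0.2,0.1,3],"turn": 0,"jaw": 1},
  {"delta_pos": [0.2,0.3,4],"turn": 0,"jaw": 1},
  {"delta_pos": [0.2,0.5,5],"turn": 0,"jaw": 1},
  {"delta_pos": [0.2,0.6,6],"turn": 0,"jaw": 1},
  {"delta_pos": [0.2,0.8,7],"turn": 0,"jaw": 1},
])

```text
clock: 13.42
tool_pos: [0.6287, -0.073, 0.262]
eef_rot: [1.0, 0.012, 0.0, 0.0]
contact_force: [0.3, -0.9, 3.4]
opening: 0.008
```

Request:
send_rows([
  {"delta_pos": [0,0.15,0.8],"turn": 0,"jaw": 1},
  {"delta_pos": [0,0.3,1.6],"turn": 0,"jaw": 1},
  {"delta_pos": [0,0.4,2.4],"turn": 0,"jaw": 1},
  {"delta_pos": [0,0.5,3.2],"turn": 0,"jaw": 1},
  {"delta_pos": [0,0.6,4],"turn": 0,"jaw": 1},
  {"delta_pos": [0,0.6,4],"turn": 0,"jaw": 1},
])

```text
clock: 13.92
tool_pos: [0.6283, -0.0789, 0.2212]
eef_rot: [1.0, 0.012, -0.001, 0.0]
contact_force: [1.2, -2.5, 5.9]
opening: 0.007
```

```bash
python3 -c "
from mv import *
cv2.imwrite('pics/side11.png',cv2.resize(vision.snapshot('side')[130:330,220:420],(600,600)))
mv([pr(0,-.21,.197,0)])"
```

```text
t 13.97 tcp [ 0.6283 -0.0788  0.222 ] yaw 1.4 F [-0.2 -3.6  6.1] open 0.0 q [ 0.29  0.76 -0.45  1.56  0.39  0.91 -0.26]
    (np.float64(0.6274), np.float64(-0.0826), np.float64(0.197), 1.4) [-0.1   0.38  2.5 ] turn -0.0
```

View pics/side11.png

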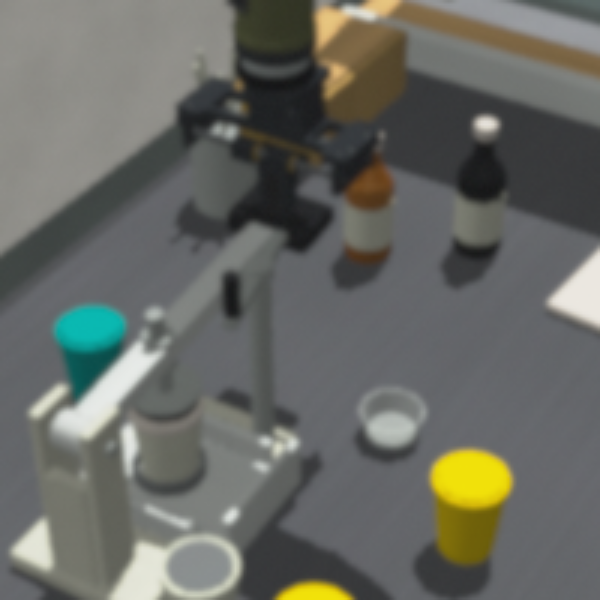

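The pad is close to the lid, and the peg clears the arm beside it. I'll press the remaining 25 mm gently.

Request:
send_rows([
  {"delta_pos": [0,0.05,0.5],"turn": 0,"jaw": 1},
  {"delta_pos": [0,0.1,1],"turn": 0,"jaw": 1},
  {"delta_pos": [0,0.15,1.5],"turn": 0,"jaw": 1},
  {"delta_pos": [0,0.15,2],"turn": 0,"jaw": 1},
  {"delta_pos": [0,0.15,2.3],"turn": 0,"jaw": 1},
  {"delta_pos": [0,0.15,2.6],"turn": 0,"jaw": 1},
  {"delta_pos": [0,0.15,2.6],"turn": 0,"jaw": 1},
  {"delta_pos": [0,0.15,2.6],"turn": 0,"jaw": 1},
])

```text
clock: 14.63
tool_pos: [0.6286, -0.0804, 0.1976]
eef_rot: [1.0, 0.012, 0.0, 0.001]
contact_force: [0.3, -3.4, 7.8]
opening: 0.003
```

```bash
python3 -c "
from mv import *
cv2.imwrite('pics/side12.png',cv2.resize(vision.snapshot('side')[150:350,200:400],(600,600)))
cv2.imwrite('pics/top12.png',cv2.resize(vision.snapshot('top')[130:330,200:440],(720,600)))
mv([pr(0,-.21,.197,0)])"
```

```text
t 14.73 tcp [ 0.6285 -0.0805  0.1977] yaw 1.4 F [-0.8 -3.6  7.3] open 0.01 q [ 0.29  0.79 -0.43  1.58  0.4   0.86 -0.28]
    (np.float64(0.6274), np.float64(-0.0826), np.float64(0.197), 1.4) [-0.12  0.21  0.07] turn -0.0
```

View pics/side12.png

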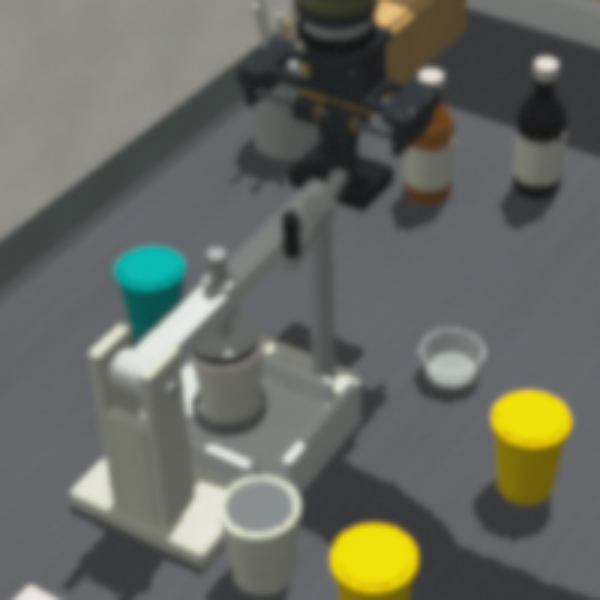

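View pics/top12.png

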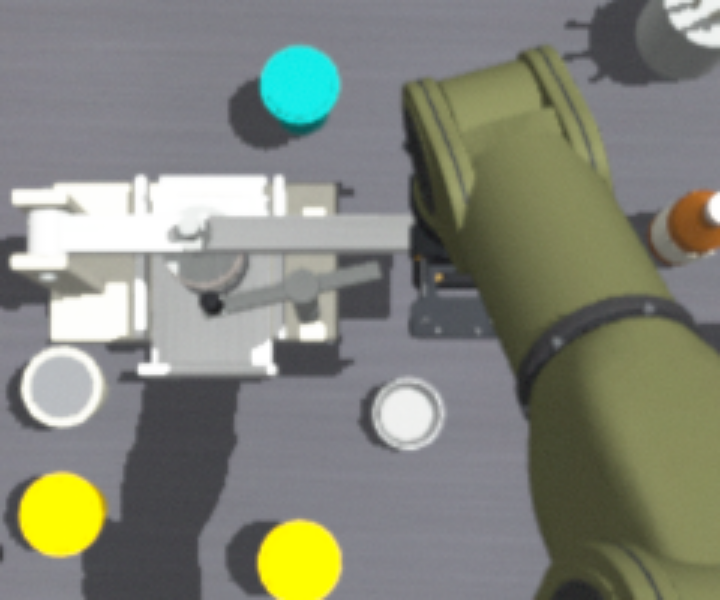

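The arm is level: the fingertip is at 187 mm, against 186 mm for the level handle, with 7.5 N on the handle (7 N expected). The pad is on the lid with its plunger pushed up, at about (215,260) in the side crop. The drawer front is unmoved and the lever is at its stop. I'll hold briefly, then hand in.

Request:
send_rows([
  {"delta_pos": [0,0,0],"turn": 0,"jaw": 1},
  {"delta_pos": [0,0,0],"turn": 0,"jaw": 1},
  {"delta_pos": [0,0,0],"turn": 0,"jaw": 1},
  {"delta_pos": [0,0,0],"turn": 0,"jaw": 1},
])

```text
clock: 15.07
tool_pos: [0.6286, -0.0805, 0.1977]
eef_rot: [1.0, 0.012, 0.0, 0.001]
contact_force: [-1.2, -3.3, 7.5]
opening: 0.008
```

```bash
python3 -c "
from mv import *
mv([]);print(order.finish_job())"
```

```text
t 15.07 tcp [ 0.6286 -0.0805  0.1977] yaw 1.4 F [-1.2 -3.3  7.5] open 0.01 q [ 0.29  0.79 -0.43  1.58  0.4   0.86 -0.28]
the job is handed in; nothing more can be done
None
```

I handed the job in at 15.1 s with the gripper still holding the handle down. I pushed the drawer to its stop, swung the arrest lever to its stop by its peg, and pressed the handle until the arm was level.

Last checks:
- **Press arm:** the fingertip stood at 187 mm, against 186 mm for a level handle, and held still. It pressed down with about 7.5 N (7 N expected), plus about 3.5 N sideways along the arm from friction on the handle.
- **Pad:** the picture shows it on the lid with its plunger pushed up. I judged the pad force only from that picture and the force on the handle.
- **Drawer and cup:** the drawer front showed within about 1 pixel (roughly 3 mm) of its fully home position. The cup stood upright under the pad.
- **Arrest lever:** the peg showed within about 2 pixels of where the stop should put it.
- **Other things:** the spare cup, tub and sauce bottles looked unmoved. The topping box, banana and spatula were outside the last pictures, but the arm did not come near them.

No check failed or disagreed; no verdict is reported.

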